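Slide the tall bottle crate home into its parking bay

TASK

Slide the tall grey bottle crate across the bench into the open-fronted metal parking bay, until its back rests against the bay's back stop and it stands square there. It is heavy and tips over easily unless it is pushed low, at its toe. Only push it along the bench, never lifting or tipping it, and leave the other things on the bench where they are; then draw the hand away.

Things in the scene. Friction and masses are not known exactly. Their poses are not given: they have to be found in the camera images.
- crate: Tall grey crate, two capped bottles in its top; loose, about 0.9 kg, bench friction about 0.6. Sizes in mm: tower 65 deep (x 0 to 65), 150 wide (y -75 to 75), 190 high, caps up to 254. Low toe in front: see its point. Origin on the underside, mid-width, below the tower's front face; x points from toe to back (back face x = 65), y left, z up. Weight centred about 35 in front of the back face: pushed along x above about 50 it tips.
- toe (a point): Middle of the crate's toe front face, 20 mm above the bench, at x = -60 mm in the crate's frame; axes as the crate's. The toe is a solid block of the full 150 width, 60 deep (crate x -60 to 0) and 40 mm high, with a flat upright front face: pushed there, below its top edge, the crate slides.
- bay: Fixed parking bay: sizes in mm: dark steel kerbs 30 high, 8 thick, open at its -x side. Origin on the bench where the crate's origin lies when home; x points into the bay. Back stop face at x = 65. Side kerbs: inner faces at y = -88 and 88 (13 clear each side of the crate), x -12 to 73, with flared ends widening to about y = -107 and 107 at x = -46. The crate's toe sticks out in front when home.
- tip_box: Loose bystander: box of pipette tips, 87 x 122 x 64 mm high, beside the bay on its +y side; origin under its centre.
- tube_rack: Loose bystander: rack of tubes, 70 x 130 x 57 mm high, beside the bay on its -y side; origin under its centre.
- stain_jar: Loose bystander: small capped jar, 52 diameter, 75 mm high, behind the bay's back stop; origin under its centre.
- beaker: Loose bystander: glass beaker, 70 diameter, 85 mm high, far to the left; origin under its centre.
- buffer_bottle: Loose bystander: capped bottle, 72 diameter, 150 mm high, far to the right; origin under its centre.
- pipette_pot: Loose bystander: white conical pot, 60 diameter, 55 mm high, far to the left; origin under its centre.
- marker: Loose bystander: marker pen, 110 mm long, lying on the bench to the right; origin under its middle.

How it is judged:
By the outcome, as a careful person would: the job done as asked, in the order asked, and still so for the second after the job is handed in, with the robot touching nothing.
It also fails if it takes over 42 s, if anything falls off the work surface, if the arm or the gripper's body presses on something with over 40 N, if the wrist force passes 120 N, or if a joint passes its speed limit or range.

ROBOT

A 6-joint arm with a two-finger parallel gripper is mounted at the origin on the work surface. World frame = base frame: x ahead of the robot, y to its left, z up, the work surface at z = 0. Lengths are in m, angles in degrees, forces in N, time in s.
With the tool pointing down it reaches from about 0.4 to 0.825 m from the base axis. Payload 7 kg.
Tool frame: the origin (TCP) lies at the very end of the fingers, on their centre line; the grasp point (between the pads) lies 19 mm behind it; z points along the fingers, y is the line along which they close (so a half turn about z gives the same grasp; the last joint's range is limited). The gripper opens to 88 mm and grips with 3 to 60 N. Pads are 19 mm wide; open, the fingers measure 130 mm over their backs; the gripper's body (78 mm by 193 mm) begins 47 mm behind the grasp point.
Start: joints at [-51.56, 20.546, 0.682, 0, -70.136, -16.507], TCP at [0.252, -0.626, 0.227] pointing down, gripper open.
Joint ranges: [-176.03, 176.03], [-82.01, 121.73], [-58.28, 71.71], [-173.87, 95.51], [-174.79, -0.11], [-173.66, 173.66]. Speed limits (degrees/s): [136.94, 136.94, 172.46, 180, 180, 180].

INTERFACE

Orientations are given as [roll, pitch, yaw] about the fixed x, y, z axes, in that order (R = Rz(yaw) Ry(pitch) Rx(roll)).
In Python, from plant import ctrl gives the robot as it stands.
- The arm moves only by the tool carry_out, never from a script. Its argument "deltas" is a list that holds one entry, the list of rows, each a list of 5 numbers: the shift along the tool's x, y, z scaled (see below), then the turn about the tool's z scaled (see below), then the opening, from -1 (shut) to 1 (fully open). A call has 1 to 5 rows; each row is the pose to reach, as a shift and turn from the pose commanded when the call began, along the tool's axes at that moment, turning the shorter way round; what a row does not reach only later rows make up. The controller multiplies each number of a shift by 20 cm and each number of a turn by 2 pi rad. A row lasts 1/10 s, in which the tool goes at most 50 mm and 8.59 degrees, less where a joint would pass 70% of its speed; a pose out of reach is approached as far as the arm can. A call with a number of a shift or a turn outside -1 to 1 is refused whole. A call with a gripper value outside its range is refused whole. The fingers move at their own pace and stop on an object; the grip force is fixed at half the most. Time passes only in rows, so rows that repeat a pose let the fingers close. It gives the time, the measured TCP pose, the force, the opening and the grip force at its end, in the units of the state.
- ctrl.get_obs(): the state, without advancing time (a new reading comes with each control period).
- ctrl.snapshot(name): name is "side" or "top"; returns a dict with "color" (420x560x3 uint8, red, green, blue), "camera_matrix" (3x3 intrinsics, pixels), "R" (3x3) and "t" (3): a world point X has camera coordinates R X + t. Camera axes: x right, y down, z forward; pixel columns grow to the right and rows downward; lengths in m; the calibration is good to about 2 mm. A picture is of the moment at which its call begins. There is no depth.
- ctrl.close_job(): hands the job in; it is judged then, once.
Trained networks look in a picture, given as the dict that the camera call returned (one of the last four; its "shot" number tells which), for a name from the list of things; names that differ only in an ending like _2 or _b are one class to them, and where a whole thing is asked for, a point or a joint stands for the part that bears it (a point fixed in the world has none). Each returns a list of dicts, best first, with "p" (0 to 1); they miss things now and then, are a little off and sometimes report something else, mostly with a low value. They report only what shows in the picture. A call takes as long as a camera call.
- ctrl.search_frame(picture, name): "centre" ([column, row] in pixels, amid what is visible of it).
- ctrl.silhouettes(picture, name): "mask" (420x560 bool, what is visible of it) and "centre" ([column, row] in pixels, amid what is visible of it).
- ctrl.spot_point(picture, name): "centre" ([column, row] in pixels: a listed point, or the origin of a listed thing).
The state is a dict: "clock": time; "joint_pos": joint angles; "qvel": joint speeds; "tau": joint torques, N m; "tool_pos": TCP position; "orientation": TCP orientation; "force": force on the tool from outside, world axes, zero at the start; "moment": the same for the moment, N m; "opening": finger opening in m; "gripper_force": force on a finger pad.
Only numpy, scipy, OpenCV 4.12 (cv2) and the standard library are available. Lean on these libraries where they do the work, as an engineer would, in place of code of your own. Each camera call takes 0.05 s, during which the arm holds its last target. There are 200 camera calls.

## Working session

There is one attempt and no reset: what is moved stays moved. The work goes in short steps, Python scripts to look and compute and a tool call to move; the robot and the scene stay as the last step left them, time stands still between calls to the robot, and variables do not carry over. Pictures are saved under pics/ and viewed, at most 10 in all, crops included, and the job is handed in when it is done.

Besides the shell and the picture viewer there is one more tool, called after "Request:" as name([rows], argument=value, ...), one row to a line, values as JSON. carry_out: Moves the arm, as the interface text tells. Its arguments: {"type":"object","properties":{"deltas":{"type":"array"}},"required":["deltas"]}

```bash
mkdir -p pics; cat > h.py <<'E'
import numpy as np,cv2
from plant import ctrl
def ray(p,px,z):
    K=np.array(p["camera_matrix"]);R=np.array(p["R"]);t=np.array(p["t"])
    d=R.T@np.linalg.solve(K,[px[0],px[1],1.]);c=-R.T@t
    return c+d*(z-c[2])/d[2]
def proj(p,X):
    q=np.array(p["camera_matrix"])@(np.array(p["R"])@np.array(X,float)+np.array(p["t"]));return q[:2]/q[2]
def save(p,n): cv2.imwrite(f"pics/{n}.png",np.array(p["color"])[:,:,::-1])
E
python3 - <<'E'
from h import *
o=ctrl.get_obs();print({k:np.round(o[k],3) for k in("clock","tool_pos","orientation","force","opening")})
for n in("side","top"):
    p=ctrl.snapshot(n);save(p,n+"0")
    print(n,'cam',np.round(-np.array(p["R"]).T@np.array(p["t"]),3))
    for th,z in(("crate",0),("toe",.02),("bay",0),("tip_box",0),("tube_rack",0),("stain_jar",0),("marker",0)):
        for r in ctrl.spot_point(p,th)[:2]: print(th,round(r["p"],2),np.round(r["centre"]),np.round(ray(p,r["centre"],z),3))
E
```

```text
{'clock': np.float64(0.0), 'tool_pos': array([ 0.252, -0.626,  0.226]), 'orientation': array([ 1.79905e+02, -8.00000e-03, -1.58072e+02]), 'force': array([-0.139,  0.482,  0.123]), 'opening': np.float64(0.087)}
side cam [ 0.312 -1.111  1.205]
bay 0.95 [290. 194.] [0.678 0.092 0.   ]
tip_box 0.73 [269. 157.] [0.655 0.295 0.   ]
tube_rack 0.88 [294. 245.] [ 0.636 -0.125  0.   ]
stain_jar 0.78 [322. 194.] [0.785 0.072 0.   ]
marker 0.62 [246. 358.] [ 0.421 -0.467  0.   ]
top cam [0.371 0.014 1.349]
crate 0.65 [272. 245.] [0.515 0.064 0.   ]
toe 0.73 [272. 267.] [0.454 0.064 0.02 ]
toe 0.37 [271. 152.] [0.775 0.066 0.02 ]
tip_box 0.8 [191. 194.] [0.662 0.291 0.   ]
tube_rack 0.9 [341. 200.] [ 0.639 -0.129  0.   ]
stain_jar 0.56 [270. 151.] [0.782 0.07  0.   ]
marker 0.62 [467. 282.] [ 0.412 -0.464  0.   ]
```

View pics/top0.png

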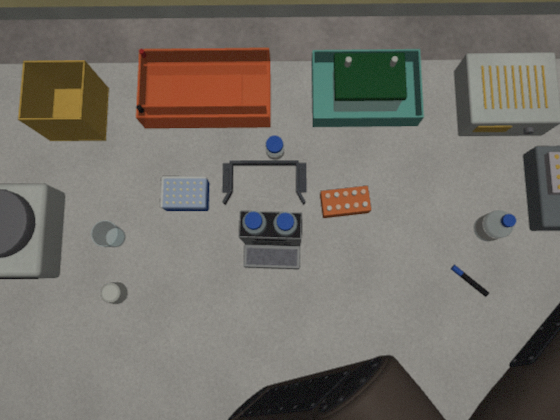

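View pics/side0.png

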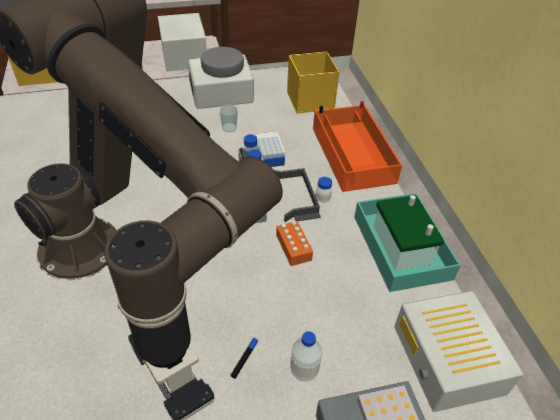

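The top view shows the crate at about (271,240) with its toe front at row 267. The bay opens towards the robot, with its back stop at row 162 and kerbs at columns 228 and 302. In the side view the arm hides the crate. I'll zoom in on the top view to measure more exactly.

```bash
python3 - <<'E'
from h import *
p=ctrl.snapshot("top")
np.save("K.npy",dict(camera_matrix=p["camera_matrix"],R=p["R"],t=p["t"]),allow_pickle=True)
im=np.array(p["color"])[145:275,210:320,::-1]
im=cv2.convertScaleAbs(im,alpha=1.5,beta=20)
cv2.imwrite("pics/crop1.png",cv2.resize(im,None,fx=4.5,fy=4.5,interpolation=cv2.INTER_CUBIC))
print(np.round(p["R"],3),np.round(p["camera_matrix"],1))
for n,z in(("crate",0),("toe",.02),("bay",0)):
    for r in ctrl.spot_point(p,n)[:1]: print(n,r["p"],ray(p,r["centre"],z))
E
```

```text
[[-0.007 -1.    -0.006]
 [-0.986  0.007 -0.167]
 [ 0.167  0.004 -0.986]] [[493.1   0.  288. ]
 [  0.  493.1 214.8]
 [  0.    0.    1. ]]
crate 0.62 [0.51931378 0.05791703 0.        ]
toe 0.84 [0.44229518 0.06867618 0.02      ]
```

View pics/crop1.png

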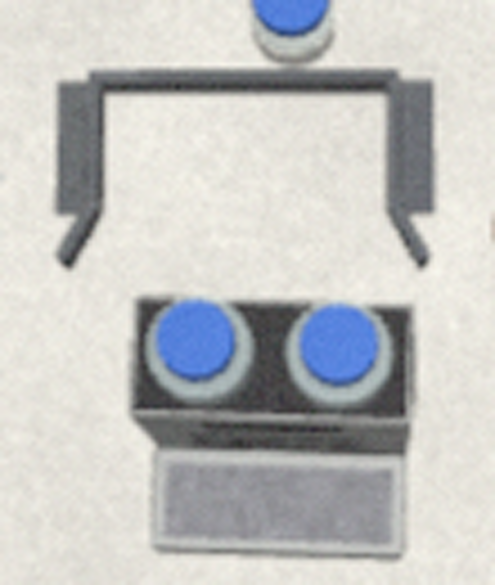

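```bash
python3 - <<'E'
from h import *
from scipy.optimize import least_squares
p=np.load("K.npy",allow_pickle=True).item()
f=lambda c:((c[0]+.5)/4.5-.5+210,(c[1]+.5)/4.5-.5+145)
for n,c,z in [("toeBL",(155,450),.04),("toeBR",(405,457),.04),("toeFL",(153,545),.04),("toeFR",(402,553),.04),("towBL",(138,297),.19),("towBR",(413,306),.19),("towFL",(133,412),.19),("towFR",(410,417),.19),
 ("bayBL",(103,92),0),("bayBR",(388,92),0),("bayFL",(101,212),0),("bayFR",(388,212),0),("bayBLt",(103,92),.03),("bayBRt",(388,92),.03),("stopTopFront L",(92,80),.03),("R",(398,80),.03),("flareL",(62,262),0.03),("flareR",(425,262),.03)]:
    print(n,np.round(ray(p,f(c),z),4))
M=[(0,75,40,155,450),(0,-75,40,405,457),(-60,75,40,153,545),(-60,-75,40,402,553),(65,75,190,138,297),(65,-75,190,413,306),(0,75,190,133,412),(0,-75,190,410,417)]
def res(v):
    c,s=np.cos(v[2]),np.sin(v[2]);o=[]
    for x,y,z,a,b in M:
        x/=1e3;y/=1e3
        o+=list(proj(p,[v[0]+c*x-s*y,v[1]+s*x+c*y,z/1e3])-f((a,b)))
    return o
r=least_squares(res,[.515,.06,0]);print("crate",r.x[:2],np.degrees(r.x[2]),np.round(r.fun,1))
E
```

```text
toeBL [0.5128 0.1373 0.04  ]
toeBR [ 0.5076 -0.0108  0.04  ]
toeFL [0.4567 0.138  0.04  ]
toeFR [ 0.451  -0.0085  0.04  ]
towBL [0.5781 0.1328 0.19  ]
towBR [ 0.5722 -0.0131  0.19  ]
towFL [0.5166 0.1349 0.19  ]
towFR [ 0.5129 -0.0108  0.19  ]
bayBL [0.743  0.1756 0.    ]
bayBR [ 0.7416 -0.0033  0.    ]
bayFL [0.666  0.1759 0.    ]
bayFR [ 0.6646 -0.0026  0.    ]
bayBLt [0.7348 0.172  0.03  ]
bayBRt [ 0.7333 -0.0029  0.03  ]
stopTopFront L [0.7424 0.1789 0.03  ]
R [ 0.7409 -0.0091  0.03  ]
flareL [0.6286 0.1956 0.03  ]
flareR [ 0.627  -0.0244  0.03  ]
crate [0.51230538 0.0624802 ] -2.084560218006469 [-0.  -0.8  0.6 -0.8 -0.6  0.6  0.7  0.5 -0.9 -0.8  0.7 -1.  -1.1  0.7
  0.7  1.4]
```

Request:
carry_out([
  [[-0.14,0.2,0,0.0133,1],[-0.28,0.4,0,0.0266,1],[-0.42,0.6,0,0.04,1],[-0.56,0.8,0,0.0532,1],[-0.7,1.0,0,0.0665,1]],
])

```text
clock: 1.5
tool_pos: [0.3073, -0.3867, 0.2266]
orientation: [-180.0, 0.0, 177.8]
force: [1.4, -0.2, 0.0]
opening: 0.0879
gripper_force: 0.0
```

Request:
carry_out([
  [[-0.06,0.25,0,0,1],[-0.12,0.5,0,0,1],[-0.18,0.75,0,0,1],[-0.24,1.0,0,0,1]],
])

```text
clock: 1.9
tool_pos: [0.3608, -0.1938, 0.227]
orientation: [-180.0, 0.1, 178.0]
force: [2.2, 0.1, 0.8]
opening: 0.0878
gripper_force: 0.0
```

Request:
carry_out([
  [[-0.06,0.25,0,0,1],[-0.12,0.5,0,0,1],[-0.18,0.75,0,0,1],[-0.24,1.0,0,0,1],[-0.24,1.0,0,0,1]],
])

```text
clock: 2.4
tool_pos: [0.4171, 0.0069, 0.2271]
orientation: [179.9, 0.1, 178.3]
force: [-0.8, -1.8, 0.4]
opening: 0.0876
gripper_force: 0.0
```

Request:
carry_out([
  [[0.02,0.25,0,0,1],[0.02,0.29,0.23,0,1],[0.02,0.29,0.48,0,1],[0.02,0.29,0.73,0,1],[0.02,0.29,0.95,0,1]],
])

```text
clock: 2.9
tool_pos: [0.4134, 0.0605, 0.0351]
orientation: [180.0, 0.0, 178.0]
force: [0.5, 0.1, -0.8]
opening: 0.0877
gripper_force: 0.0
```

Request:
carry_out([
  [[0,0,0.05,0,1],[0,0,0.1,0,1],[0,0,0.1,0,1]],
])

```text
clock: 3.2
tool_pos: [0.413, 0.0599, 0.0154]
orientation: [-179.9, -0.1, 178.0]
force: [1.7, 0.8, 0.7]
opening: 0.0874
gripper_force: 0.0
```

```bash
python3 - <<'E'
from h import *
p=ctrl.snapshot("top");save(p,"top1");q=ctrl.snapshot("side");save(q,"side1")
a=np.array(p["color"])[130:290,190:340,::-1];b=np.array(q["color"])[110:270,190:370,::-1]
cv2.imwrite("pics/pair1.png",cv2.resize(np.hstack([a,b]),None,fx=2.4,fy=2.4,interpolation=cv2.INTER_CUBIC))
E
```

```text
(no output)
```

View pics/pair1.png

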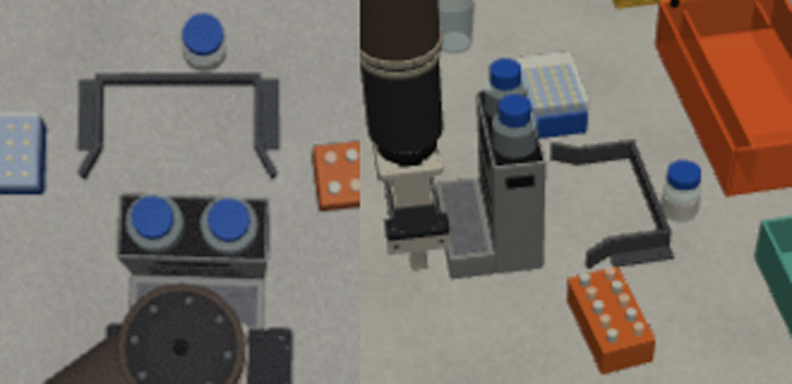

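The crate hasn't moved, and the fingers stand low behind its toe. I'll make contact, then push gently to the front and left.

Request:
carry_out([
  [[-0.06,0.02,0,0,1],[-0.11,0.025,0,0,1],[-0.13,0.025,0,0,1],[-0.15,0.025,0,0,1],[-0.17,0.025,0,0,1]],
])

```text
clock: 3.8
tool_pos: [0.4465, 0.0637, 0.0163]
orientation: [-179.9, -0.2, 177.9]
force: [-8.7, 1.7, 5.6]
opening: 0.0879
gripper_force: 3.8
```

Request:
carry_out([
  [[-0.03,0.005,0,0,1],[-0.07,0.012,0,-0.001,1],[-0.11,0.019,0,-0.002,1],[-0.15,0.026,0,-0.003,1],[-0.19,0.033,0,-0.004,1]],
])

```text
clock: 4.3
tool_pos: [0.4839, 0.0682, 0.0161]
orientation: [-179.9, -0.3, 179.4]
force: [-7.6, -1.4, 5.5]
opening: 0.0877
gripper_force: 3.6
```

```bash
cat > fit.py <<'E'
from h import *
import sys
p=ctrl.snapshot("top");n=sys.argv[1];x0,y0=210,135
im=cv2.convertScaleAbs(np.array(p["color"])[y0:y0+130,x0:x0+110,::-1],alpha=1.5,beta=20)
cv2.imwrite(f"pics/{n}.png",cv2.resize(im,None,fx=4.5,fy=4.5,interpolation=cv2.INTER_CUBIC))
h=cv2.cvtColor(np.array(p["color"]),cv2.COLOR_RGB2HSV);m=cv2.inRange(h,(105,120,80),(120,255,255))
k,l,s,c=cv2.connectedComponentsWithStats(m)
for i in range(1,k):
    if s[i,4]>120 and 200<c[i,0]<330 and 130<c[i,1]<270: print(s[i,4],c[i],ray(p,c[i],.252))
print(np.round(ctrl.get_obs()["tool_pos"],4))
E
python3 fit.py c2; python3 - <<'E'
from h import *
im=cv2.imread("pics/top0.png");p=np.load("K.npy",allow_pickle=True).item()
m=cv2.inRange(cv2.cvtColor(im,cv2.COLOR_BGR2HSV),(105,120,80),(120,255,255));k,l,s,c=cv2.connectedComponentsWithStats(m)
for i in range(1,k):
    if s[i,4]>120 and 200<c[i,0]<330 and 130<c[i,1]<270: print("start",s[i,4],c[i],ray(p,c[i],.252))
E
```

```text
217 [274.06451613 143.9078341 ] [0.72318454 0.04976082 0.252     ]
230 [250.63913043 202.06956522] [0.58651002 0.10314783 0.252     ]
230 [282.17391304 202.26956522] [0.58549873 0.03163314 0.252     ]
[0.4858 0.0689 0.0163]
start 213 [274.04694836 143.76056338] [0.72353911 0.04980081 0.252     ]
start 232 [252.93103448 220.12068966] [0.54502494 0.0977289  0.252     ]
start 232 [284.83189655 221.24137931] [0.54193282 0.02584814 0.252     ]
```

Request:
carry_out([
  [[-0.04,0.01,0,0,1],[-0.08,0.022,0,0,1],[-0.12,0.034,0,0,1],[-0.16,0.046,0,0,1],[-0.2,0.058,0,0,1]],
])

```text
clock: 4.85
tool_pos: [0.5265, 0.081, 0.0164]
orientation: [-180.0, -0.0, 179.4]
force: [-3.9, -0.6, -1.4]
opening: 0.0878
gripper_force: 1.7
```

```bash
python3 fit.py c3
```

```text
215 [274.13953488 143.91162791] [0.72317396 0.04958725 0.252     ]
199 [244.68844221 182.71356784] [0.63163801 0.11701329 0.252     ]
222 [276.54954955 183.73873874] [0.62866355 0.04426698 0.252     ]
[0.5283 0.0817 0.0166]
```

View pics/c3.png

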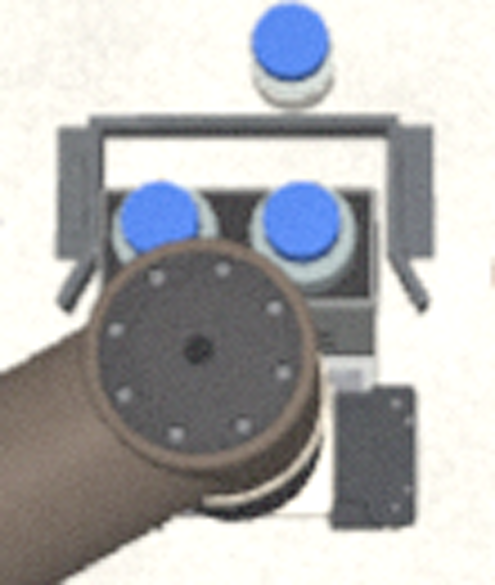

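The crate is going in between the flares, upright and still in contact with both fingers. I'll carry on, with little sideways motion.

Request:
carry_out([
  [[-0.04,0.008,0,0,1],[-0.08,0.016,0,0,1],[-0.12,0.022,0,0,1],[-0.16,0.026,0,0,1],[-0.2,0.028,0,0,1]],
])

```text
clock: 5.4
tool_pos: [0.567, 0.0863, 0.0165]
orientation: [180.0, -0.0, 179.4]
force: [-4.9, 0.3, -1.2]
opening: 0.0876
gripper_force: 1.8
```

Request:
carry_out([
  [[-0.03,0,0,0,1],[-0.06,0,0,0,1],[-0.09,0,0,0,1],[-0.12,0,0,0,1],[-0.13,0,0,0,1]],
])

```text
clock: 5.9
tool_pos: [0.593, 0.0859, 0.0166]
orientation: [180.0, 0.0, 179.4]
force: [-4.2, 0.1, -0.7]
opening: 0.0876
gripper_force: 1.8
```

```bash
python3 fit.py c4
```

```text
382 [274.45549738 149.41361257] [0.70996009 0.04888258 0.252     ]
[0.5931 0.086  0.0166]
```

View pics/c4.png

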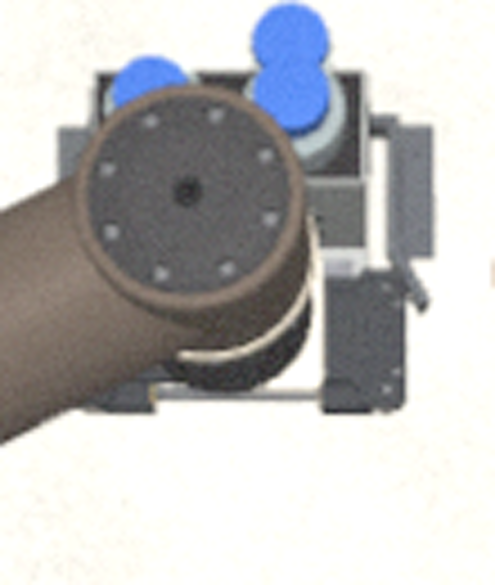

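The crate is about 15 mm from the stop and centred in the bay. I'll creep it in while watching the force.

Request:
carry_out([
  [[-0.015,0,0,0,1],[-0.03,0,0,0,1],[-0.042,0,0,0,1],[-0.052,0,0,0,1],[-0.06,0,0,0,1]],
])

```text
clock: 6.45
tool_pos: [0.6043, 0.0858, 0.0166]
orientation: [-180.0, -0.0, 179.4]
force: [-5.5, -1.0, 0.9]
opening: 0.0878
gripper_force: 2.4
```

Request:
carry_out([
  [[-0.006,0,0,0,1],[-0.012,0,0,0,1],[-0.012,0,0,0,1]],
])

```text
clock: 6.75
tool_pos: [0.6055, 0.0857, 0.0166]
orientation: [-180.0, -0.1, 179.5]
force: [-8.8, 0.7, 4.5]
opening: 0.0879
gripper_force: 4.5
```

Request:
carry_out([
  [[-0.006,0,0,0,1],[-0.012,0,0,0,1],[-0.012,0,0,0,1]],
])

```text
clock: 7.05
tool_pos: [0.6057, 0.0854, 0.0166]
orientation: [-179.9, -0.3, 179.5]
force: [-17.5, 3.1, 11.7]
opening: 0.0879
gripper_force: 9.0
```

Request:
carry_out([
  [[-0.006,0,0,0,1],[-0.012,0,0,0,1],[-0.012,0,0,0,1]],
])

```text
clock: 7.35
tool_pos: [0.6057, 0.0852, 0.0166]
orientation: [-179.9, -0.5, 179.5]
force: [-27.4, 6.4, 19.1]
opening: 0.0878
gripper_force: 13.4
```

Request:
carry_out([
  [[0.02,0,0,0,1],[0.06,0,0,0,1],[0.16,0,0,0,1],[0.3,0,0,0,1],[0.5,0,0,0,1]],
])

```text
clock: 7.85
tool_pos: [0.5134, 0.0877, 0.017]
orientation: [179.9, 0.2, 179.4]
force: [-0.4, 0.6, 0.5]
opening: 0.0876
gripper_force: 0.0
```

Request:
carry_out([
  [[0.2,0,0,0,1],[0.4,0,0,0,1],[0.4,0,-0.2,0,1],[0.4,0,-0.45,0,1],[0.4,0,-0.7,0,1]],
])

```text
clock: 8.35
tool_pos: [0.4321, 0.0879, 0.1591]
orientation: [179.9, 0.2, 179.5]
force: [2.6, 1.2, -0.6]
opening: 0.0878
gripper_force: 0.0
```

Request:
carry_out([
  [[0,-0.25,0,0,1],[0,-0.5,0,0,1],[0,-0.75,0,0,1],[0,-1.0,0,0,1],[0,-1.0,0,0,1]],
])

```text
clock: 8.85
tool_pos: [0.4299, -0.1172, 0.1572]
orientation: [-180.0, 0.2, 179.1]
force: [-0.2, 0.5, 0.0]
opening: 0.0878
gripper_force: 0.0
```

```bash
python3 fit.py c5
```

```text
320 [274.35625 147.3    ] [0.71502977 0.04910181 0.252     ]
218 [243.23853211 150.56880734] [0.70779204 0.12097858 0.252     ]
[ 0.4301 -0.1153  0.1572]
```

View pics/c5.png

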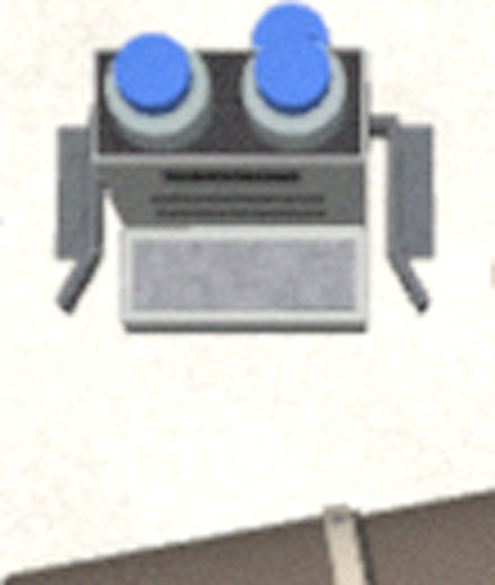

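The crate stands in the bay with its edges parallel to the image rows (toe front at row 320 from column 125 to 365). I'll fit its pose and check the gap at the stop from the side.

```bash
python3 - <<'E'
from h import *
from scipy.optimize import least_squares
p=np.load("K.npy",allow_pickle=True).item()
f=lambda c:np.array(((c[0]+.5)/4.5-.5+210,(c[1]+.5)/4.5-.5+135))
M=[(0,75,40,122,230),(0,-75,40,367,228),(-60,75,40,125,319),(-60,-75,40,365,319),(65,75,190,97,50),(65,-75,190,365,50),(0,75,190,92,155),(0,-75,190,368,155)]
def res(v):
    c,s=np.cos(v[2]),np.sin(v[2]);o=[]
    for x,y,z,a,b in M:
        x/=1e3;y/=1e3
        o+=list(proj(p,[v[0]+c*x-s*y,v[1]+s*x+c*y,z/1e3])-f((a,b)))
    return o
r=least_squares(res,[.67,.08,0]);print("crate",r.x[:2],np.degrees(r.x[2]),np.round(r.fun,1))
q=ctrl.snapshot("side");b=np.array(q["color"])[110:270,190:370,::-1]
cv2.imwrite("pics/s5.png",cv2.resize(b,None,fx=3.7,fy=3.7,interpolation=cv2.INTER_CUBIC))
for th in("bay","crate","tip_box","tube_rack","stain_jar"):
    for e in ctrl.spot_point(q,th)[:1]: print(th,round(e["p"],2),np.round(ray(q,e["centre"],0),3))
E
```

```text
crate [0.67664432 0.0842074 ] -0.2971037718315782 [-0.2 -1.1  0.4 -0.8 -1.2  0.7  0.9  0.6 -0.9 -1.   0.9 -1.2 -0.3  1.4
  0.3  1.3]
bay 0.69 [0.676 0.076 0.   ]
crate 0.89 [0.683 0.065 0.   ]
tip_box 0.95 [0.667 0.291 0.   ]
tube_rack 0.68 [ 0.628 -0.128  0.   ]
stain_jar 0.89 [0.794 0.073 0.   ]
```

View pics/s5.png

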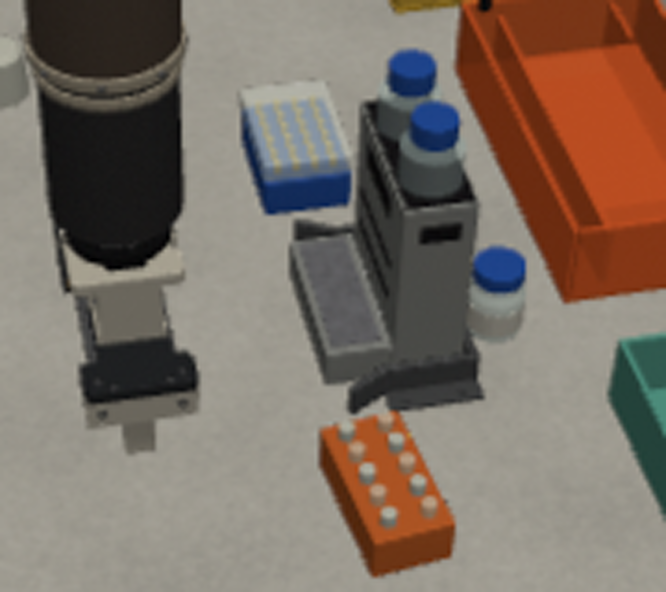

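The crate is upright with its back at the stop. The fit puts its origin at x = 0.6766, against about 0.677 for home, with a yaw of −0.3° against about −0.4° for the bay. The neighbouring things are undisturbed and the hand is clear.

```bash
python3 -c "
from plant import ctrl
print(ctrl.close_job())"
```

```text
the job is handed in; nothing more can be done
None
```

The crate stands upright and square against the bay's back stop (fit within about 1 mm and 0.2°), the things around the bay are where they were, the hand is drawn clear, and the job is handed in.

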